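# Shut down the strap-warming plate

## Task

Shut down the warming plate. First turn its heat control, the knob with the raised bar grip, anticlockwise all the way to its off stop; then roll the round mandrel along the plate into the rest at the plate's end, where it drops in against the high end bar - roll it, do not lift it. Leave the round timer knob and the things lying around the warmer as they are.

Things in the scene. Friction and masses are not known exactly. Their poses are not given: they have to be found in the camera images.
- warmer: Warming plate, blue case 255 x 340 mm (x, y), bolted down. Origin: on the table, amid y, 135 mm behind its front; x away from the operator, y to the operator's left, z up. Its front (x -135 to -40 mm) is a control panel sloping up away from the operator at 20 degrees, height 58 to 93 mm, with two knobs side by side, 160 mm apart (which is left, which right varies). Behind it lies the plate
- rest (a point): Where the mandrel's centre lies in the rest, touching plate edge and end bar: x 40, y 99, z 107 mm in the warmer's frame; axes as the warmer's. The rest is the gap, 34 mm wide, floor 8 mm below the plate's top, between the plate's left edge (y 85) and the high end bar (y 119 to 135, top 25 mm above the plate)
- plate (a point): Centre of the top of the level dark steel plate: 150 x 240 mm (x, y), x 40, y -35, height 93 mm in the warmer's frame; axes as the warmer's. Along its right end runs a lip 15 mm wide, 12 mm above the plate
- heat (a joint): Angle of the heat knob, rad: 0 = at its off stop (fully anticlockwise as seen facing the panel), grows clockwise to 4.71. Stiff: takes about 0.2 N m to turn, so grip it firmly
- heat_grip (a point): Heat knob: black disc 68 mm across, 8 mm thick, on a 4 mm grey ring 76 mm across, with a straight bar grip 62 mm long, 15 mm wide, 34 mm high above the disc. Point on its axis, 35 mm above the panel, 11 mm below the bar's top: a good height for the TCP. z: out of the panel along the axis; x: along the bar to its pointer end (white line); turns with the knob
- timer_grip (a point): The timer knob, to be left alone: black, round, fluted, 54 mm across, 38 mm high over the panel. Point on its axis 24 mm above the panel; z out of the panel
- timer_nose (a point): A point 60 mm from the timer knob's axis along its pointer, turns with it: shows whether the knob was turned
- mandrel: Forming mandrel: plain aluminium bar, round, 40 mm diameter, 120 mm long, 0.3 to 0.6 kg, lying on the plate across it (along the warmer's x). Origin on its skin, at mid length, underneath at the start, and turns with it as it rolls; x along the bar. A dark narrow groove marks the side that is on top at the start
- mandrel_center (a point): Centre of the mandrel
- jig: Brass frame lying flat, 160 x 54 x 8 mm, to the left of the warmer; to be left alone. Origin: centre of its underside
- glue: White bottle with a pointed nozzle, 60 mm diameter, 140 mm high, standing to the right of the warmer; to be left alone. Origin: centre of its underside
- tape: Roll of paper tape lying flat, 72 mm across, 25 mm high, right of the warmer; to be left alone. Origin: centre of its underside
Not all that is in view belongs to the job. What is meant by the mandrel is not purple or yellow, and is the larger of those in its own colour.

How it is judged (in metres and radians):
On the way, in this order (a step that is already met when the one before it is completed fails the run):
1. the heat knob is at its off stop (value of joint heat below 0.06 rad), for 0.2 s.
2. the mandrel has rolled at least a sixth of a turn on the plate (angle between the z axis of mandrel and the z axis of warmer, either way round above 1 rad), for 0.02 s.
At the end, for the whole second after the job is handed in: The heat knob is within 0.06 rad of its off stop; the mandrel lies at rest down in the rest, against the end bar: its centre within 30 mm of the rest point (that is, along the bar), within 6 mm of it across, no more than 3 mm above it, and in line with the rest to 0.1 rad (value of joint heat below 0.06 rad and distance between mandrel_center and rest below 0.03 m and y of mandrel_center in the frame of warmer above 0.093 m and z of mandrel_center in the frame of warmer below 0.1105 m and angle between the x axis of mandrel and the x axis of warmer, either way round below 0.1 rad and linear speed of mandrel below 0.02 m/s); the robot touches nothing.
It fails at once if the mandrel is lifted more than 8 mm off the plate (z of mandrel_center in the frame of warmer above 0.121 m).
It fails at once if the timer knob is turned (more than 0.15 rad) (distance of timer_nose from where it was at the start of the episode above 0.009 m).
It fails at once if the brass frame is moved more than 20 mm (distance of jig from where it was at the start of the episode above 0.02 m).
It fails at once if the glue bottle is moved more than 20 mm or knocked over (distance of glue from where it was at the start of the episode above 0.02 m or angle between glue's own z axis and vertical above 0.5 rad).
It fails at once if the tape roll is moved more than 20 mm (distance of tape from where it was at the start of the episode above 0.02 m).
It also fails if it takes over 72 s, if anything falls off the work surface, if the arm or the gripper's body presses on something with over 40 N, if the wrist force passes 120 N, or if a joint passes its speed limit or range.

## Robot

A 6-joint arm with a two-finger parallel gripper is mounted at the origin on the work surface. World frame = base frame: x ahead of the robot, y to its left, z up, the work surface at z = 0. Lengths are in mm, angles in rad, forces in N, time in s.
With the tool pointing down it reaches from about 350 to 975 mm from the base axis. Payload 7.1 kg.
Tool frame: the origin (TCP) lies between the finger pads, 19 mm behind the fingertips; this is the grasp point; z points along the fingers, y is the line along which they close (so a half turn about z gives the same grasp; the last joint's range is limited). The gripper opens to 88 mm and grips with 3 to 60 N. Pads are 20 mm wide; open, the fingers measure 115 mm over their backs; the gripper's body (75 mm by 178 mm) begins 61 mm behind the grasp point.
Start: joints at [-1.295, 0.423, 1.63, -0, 1.089, -0.019], TCP at [181.611, -598.015, 241.375] pointing down, gripper open.
Joint ranges: [-3, 3], [-0.9, 2.11], [0.09, 2.58], [-1.31, 4.45], [0.11, 2.69], [-2.54, 2.54]. Speed limits (rad/s): [2.39, 2.39, 3.01, 3.14, 3.14, 3.14].

## Interface

Orientations are given as a rotation vector (axis times angle).
In Python, from workcell import status, optics, ctrl gives the robot as it stands. The module is installed in compiled form; this text tells all that it offers.
- The arm moves only by the shell command python3 -m inch 'ROWS'. ROWS is JSON, a list that holds one entry, the list of rows, each a list of 7 numbers: the shift along the tool's x, y, z in mm, then the turn, a rotation vector about the tool's x, y, z in rad, then the opening in per cent of the stroke, from 0 (shut) to 100 (fully open). A call has 1 to 20 rows; each row is the pose to reach, as a shift and turn from the pose commanded when the call began, along the tool's axes at that moment; what a row does not reach only later rows make up. A row lasts 1/10 s, in which the tool goes at most 50 mm and 8.59 degrees, less where a joint would pass 70% of its speed; a pose out of reach is approached as far as the arm can. A call with a gripper value outside its range is refused whole. The fingers move at their own pace and stop on an object; the grip force is fixed at half the most. Time passes only in rows, so rows that repeat a pose let the fingers close. It gives the time, the measured TCP pose, the force, the opening and the grip force at its end, in the units of the state.
- status.get_obs(): the state, without advancing time (a new reading comes with each control period).
- optics.get_image(name): name is "side" or "top" or "wrist"; returns a dict with "frame" (400x640x3 uint8, red, green, blue), "fx", "fy", "cx", "cy" (pixels), "rvec" (rotation vector, rad) and "tvec" (3), from world to camera coordinates, as OpenCV has them; the wrist camera has in their place "hand_eye" (4x4, takes a point from camera to tool coordinates, whose origin is the TCP and whose axes are the flange's). Camera axes: x right, y down, z forward; pixel columns grow to the right and rows downward; lengths in mm; the calibration is good to about 2 mm. A picture is of the moment at which its call begins: read the wrist's pose just before it. There is no depth.
- ctrl.close_job(): hands the job in; it is judged then, once.
The state is a dict: "t": time; "qpos": joint angles; "qvel": joint speeds; "joint_torque": joint torques, N m; "ee_pos": TCP position; "orientation": TCP orientation; "ft_force": force on the tool from outside, world axes, zero at the start; "moment": the same for the moment, N m; "width": finger opening in mm; "grasp_force": force on a finger pad.
Only numpy, scipy, OpenCV 4.12 (cv2) and the standard library are available. Lean on these libraries where they do the work, as an engineer would, in place of code of your own. Each camera call takes 0.05 s, during which the arm holds its last target. There are 200 camera calls.

## Working session

There is one attempt and no reset: what is moved stays moved. The work goes in short steps, Python scripts to look and compute and a shell command to move; the robot and the scene stay as the last step left them, time stands still between calls to the robot, and variables do not carry over. Pictures are saved under pics/ and viewed, at most 11 in all, crops included, and the job is handed in when it is done.

```bash
mkdir -p pics; cat > h.py <<'E'
import numpy as np, cv2
from scipy.spatial.transform import Rotation as R
from workcell import status, optics
def snap(n,f):
    o=status.get_obs(); d=optics.get_image(n); cv2.imwrite('pics/'+f,d['frame'][:,:,::-1])
    K=np.array([[d['fx'],0,d['cx']],[0,d['fy'],d['cy']],[0,0,1]])
    if n=='wrist':
        T=np.eye(4);T[:3,:3]=R.from_rotvec(o['orientation']).as_matrix();T[:3,3]=o['ee_pos']
        M=T@np.array(d['hand_eye']); M=np.linalg.inv(M)
    else:
        M=np.eye(4);M[:3,:3]=R.from_rotvec(np.ravel(d['rvec'])).as_matrix();M[:3,3]=np.ravel(d['tvec'])
    np.savez('pics/'+f+'.npz',K=K,M=M); return d['frame']
def cam(f): z=np.load('pics/'+f+'.npz'); return z['K'],z['M']
def atz(f,u,v,z):
    K,M=cam(f); Ri=M[:3,:3].T; c=-Ri@M[:3,3]; r=Ri@np.linalg.inv(K)@[u,v,1]
    return c+r*(z-c[2])/r[2]
def proj(f,P):
    K,M=cam(f); p=(M[:3,:3]@np.atleast_2d(P).T).T+M[:3,3]; p=p@K.T; return p[:,:2]/p[:,2:]
def crop(f,x0,y0,x1,y1,s,out):
    im=cv2.imread('pics/'+f)[y0:y1,x0:x1]; cv2.imwrite('pics/'+out,cv2.resize(im,None,fx=s,fy=s,interpolation=2))
E
python3 - <<'E'
from h import *
for n in ['top','side']: snap(n,n+'0.png'); K,M=cam(n+'0.png'); print(n,K[0,0],-M[:3,:3].T@M[:3,3])
a=cv2.imread('pics/top0.png');b=cv2.imread('pics/side0.png')
E
```

```text
top 496.82039478569925 [ 575.51178442   25.48880157 1357.92443485]
side 492.4934829871527 [243.75887032 576.11691248 929.3541142 ]
```

View pics/top0.png

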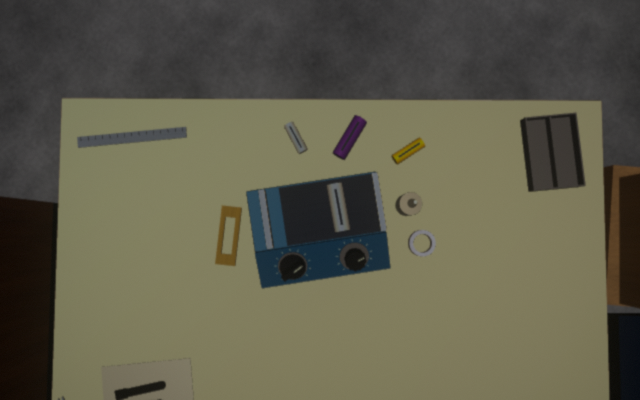

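View pics/side0.png

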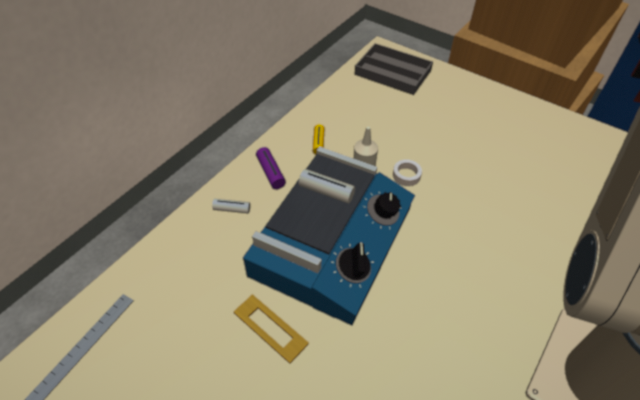

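Top view: the warmer is at about (318,230). Mandrel candidates are the large silver bar on the plate (338,207), a small silver one (295,137), purple (350,137) and yellow (408,151); I choose the bar on the plate. The knobs are at (293,267) on the left and (354,258) on the right. Next I check which of them has the bar grip.

```bash
python3 - <<'E'
from h import *
crop('top0.png',240,165,400,295,4,'a.png'); crop('side0.png',240,140,420,330,3,'b.png')
a=cv2.imread('pics/a.png');b=cv2.imread('pics/b.png')
cv2.imwrite('pics/a.png',cv2.convertScaleAbs(a,alpha=1.8)); cv2.imwrite('pics/b.png',cv2.convertScaleAbs(b,alpha=1.3,beta=10))
E
```

```text
(no output)
```

View pics/a.png

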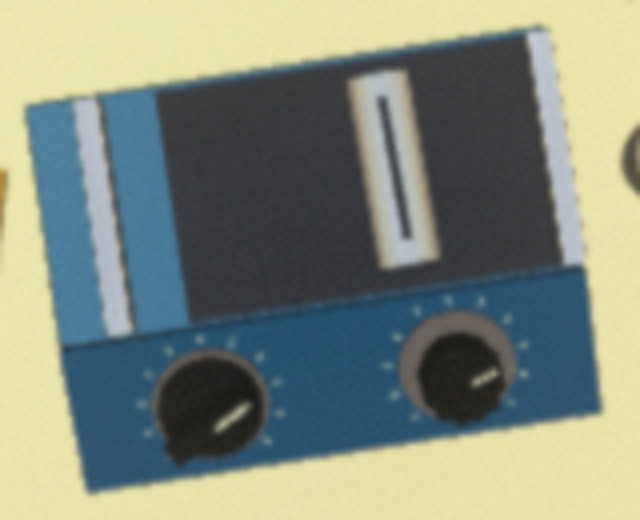

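View pics/b.png

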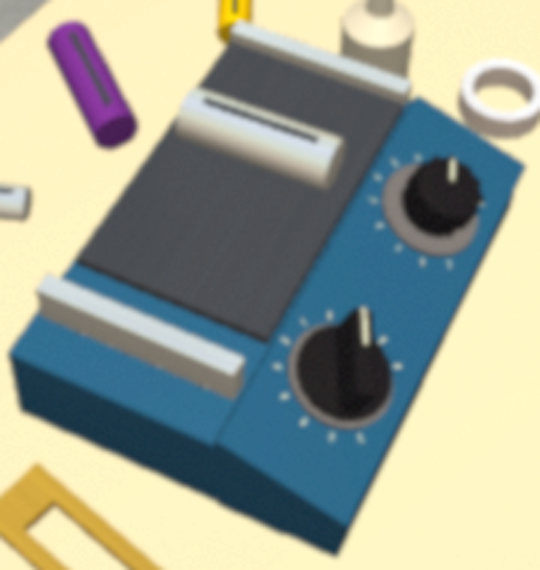

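The heat knob is the left one, at top (293,266): it has the bar and the white line points to the upper right. The right knob is round and fluted, so it is the timer. The large silver bar with the groove lies on the plate and is the mandrel. Now I fit the warmer's pose.

```bash
cat >> h.py <<'E'
def W(p,w): # warmer->world
    c,s=np.cos(p[2]),np.sin(p[2]); w=np.atleast_2d(w); return np.c_[p[0]+c*w[:,0]-s*w[:,1],p[1]+s*w[:,0]+c*w[:,1],w[:,2]]
E
python3 - <<'E'
from h import *
from scipy.optimize import least_squares
w=np.array([[-135,170,58],[-135,-170,58],[-40,170,93],[-40,-170,93],[115,85,93],[115,119,118]],float)
u=np.array([[88,492],[602,412],[65,345],[585,267],[160,92],[103,95]])/4+[240,165]
f=lambda p:(proj('top0.png',W(p,w))-u).ravel()
s=least_squares(f,[500,0,.15],loss='soft_l1');p=s.x;print(p,f(p).round(1));np.save('p.npy',p)
def chk(n,q): print(n,proj('side0.png',W(p,q))[0].round(0),proj('top0.png',W(p,q))[0].round(1))
sl=np.array([-np.sin(.349),0,np.cos(.349)])
pc=lambda y,h:np.array([-87.5,y,75.5])+h*sl
for n,q in [('knobL base',pc(80,12)),('bartop',pc(80,46)),('fl',[-135,170,58]),('pt',[-40,170,93]),('bl0',[120,170,0])]: chk(n,q)
# mandrel groove ends on top z=133
g=[atz('top0.png',*(np.array(q)/4+[240,165]),133) for q in [(381,97),(407,240)]]
c,s_=np.cos(p[2]),np.sin(p[2]);Ri=np.array([[c,s_],[-s_,c]])
for q in g: print('groove W',Ri@(q[:2]-p[:2]))
# pointer line ends in warmer frame via plane of bar top
K,M=cam('top0.png')
def onplane(uv,h):
    Rm=M[:3,:3].T;cc=-Rm@M[:3,3];r=Rm@np.linalg.inv(K)@[*uv,1]
    nw=np.r_[c*sl[0],s_*sl[0],sl[2]];P0=W(p,pc(80,h))[0]
    X=cc+r*((P0-cc)@nw)/(r@nw); d=X-P0
    ey=np.array([-s_,c,0]);ex=np.cross(ey,nw);return d@ex,d@ey
for uv in [(215,432),(250,405),(210,405)]: print(onplane(np.array(uv)/4+[240,165],46 if uv[0]!=210 else 12))
E
```

```text
[5.92780279e+02 3.16970883e+01 1.55471882e-01] [ 0.2 -0.   1.   0.3 -1.1  0.9  1.3  0.4 -0.5 -1.  -0.5 -0.7]
knobL base [357. 262.] [293.4 266.9]
bartop [363. 255.] [293.4 272.4]
fl [357. 314.] [262.2 288. ]
pt [313. 285.] [255.2 252.2]
bl0 [248. 277.] [251.4 193. ]
groove W [ 84.64213218 -53.32757345]
groove W [ -5.13311815 -55.84212496]
(np.float64(-1.7031773953929012), np.float64(-0.7032073790477166))
(np.float64(12.691257406278039), np.float64(-24.850604289690477))
(np.float64(2.1194516367418137), np.float64(1.9889349000404257))
```

```bash
cat >> h.py <<'E'
p=np.load('p.npy') if __import__('os').path.exists('p.npy') else None
SL=np.array([-np.sin(.349066),0,np.cos(.349066)])
def knob(h,y=80): return W(p,np.array([-87.5,y,75.5])+h*SL)[0]
def Rw(): return R.from_euler('z',p[2])
def rot(zw,xw): # warmer-frame tool z and x hint -> world R
    z=np.array(zw,float);z/=np.linalg.norm(z);x=np.array(xw,float);x-=z*(x@z);x/=np.linalg.norm(x)
    return Rw()*R.from_matrix(np.c_[x,np.cross(z,x),z])
def barR(a): # a = pointer deg clockwise from up-slope; tool x along pointer
    a=np.radians(a); up=np.array([np.cos(.349066),0,np.sin(.349066)]); return rot(-SL,np.cos(a)*up-np.sin(a)*np.array([0,1,0]))
def rel(P,Rt,show=True):
    o=status.get_obs(); R0=R.from_rotvec(o['orientation']); d=R0.inv().apply(np.array(P)-o['ee_pos']); r=(R0.inv()*Rt).as_rotvec()
    print('shift',d.round(1),'turn',r.round(3),'deg',np.degrees(np.linalg.norm(r)).round(1)); return d,r
E
python3 - <<'E'
from h import *
o=status.get_obs();print(R.from_rotvec(o['orientation']).as_matrix().round(3),o['t'],o['width'])
print(knob(35),knob(135))
for a in (63,-117): rel(knob(135),barR(a))
E
```

```text
[[ 0.957  0.291 -0.   ]
 [ 0.291 -0.957  0.001]
 [ 0.    -0.001 -1.   ]] 0.1 87.6892983068481
[482.12162372  95.32950195 108.38923994] [448.33212065  90.03344416 202.3584969 ]
shift [ 455.1 -580.4   39.1] turn [0.171 0.331 1.225] deg 73.4
shift [ 455.1 -580.4   39.1] turn [-0.362  0.187 -1.881] deg 110.3
```

```bash
python3 -m inch '[[[455,-580,39,-0.362,0.187,-1.881,50],[455,-580,39,-0.362,0.187,-1.881,50],[455,-580,39,-0.362,0.187,-1.881,50],[455,-580,39,-0.362,0.187,-1.881,50],[455,-580,39,-0.362,0.187,-1.881,50],[455,-580,39,-0.362,0.187,-1.881,50],[455,-580,39,-0.362,0.187,-1.881,50],[455,-580,39,-0.362,0.187,-1.881,50],[455,-580,39,-0.362,0.187,-1.881,50],[455,-580,39,-0.362,0.187,-1.881,50],[455,-580,39,-0.362,0.187,-1.881,50],[455,-580,39,-0.362,0.187,-1.881,50],[455,-580,39,-0.362,0.187,-1.881,50],[455,-580,39,-0.362,0.187,-1.881,50],[455,-580,39,-0.362,0.187,-1.881,50],[455,-580,39,-0.362,0.187,-1.881,50],[455,-580,39,-0.362,0.187,-1.881,50],[455,-580,39,-0.362,0.187,-1.881,50],[455,-580,39,-0.362,0.187,-1.881,50]]]'
python3 - <<'E'
from h import *
rel(knob(135),barR(-117)); print(status.get_obs()['qpos'])
snap('wrist','w1.png')
for h in (12,46): print(h,proj('w1.png',knob(h)).round(0))
E
```

```text
t: 2.0
ee_pos: [448.0, 87.9, 202.3]
orientation: [1.295, 2.532, 0.292]
ft_force: [-0.6, 0.2, -0.5]
width: 44.0
grasp_force: 0.0
shift [1.5 1.5 0.2] turn [-0.001  0.001 -0.001] deg 0.1
[ 0.17260445  0.11830347  2.23157628 -0.01786662  0.44322209 -0.43759738]
12 [[324. 196.]]
46 [[324. 207.]]
```

View pics/w1.png

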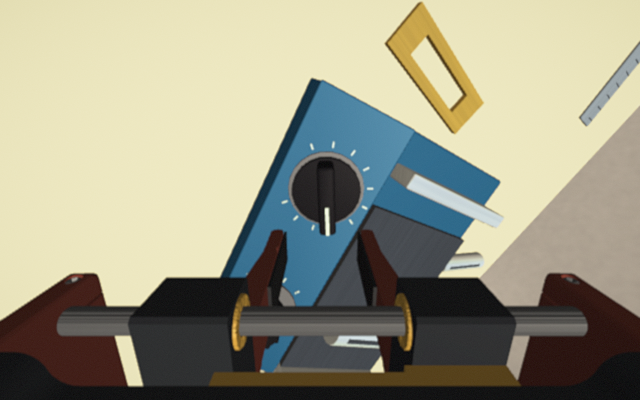

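The wrist view shows the heat knob disc centred at about (326,189), with the bar upright at (326,197) and its white pointer end down. The angle is aligned, and there is a small offset along the bar.

```bash
python3 - <<'E'
from h import *
K,M=cam('w1.png')
def pl(f,uv,h):
    K,M=cam(f);Rm=M[:3,:3].T;cc=-Rm@M[:3,3];r=Rm@np.linalg.inv(K)@[*uv,1]
    n=Rw().apply(SL);P0=knob(h);X=cc+r*((P0-cc)@n)/(r@n);d=Rw().inv().apply(X-P0);return (d@[np.cos(.349),0,np.sin(.349)]).round(1),d[1].round(1)
print('disc',pl('w1.png',(326,189),10),'ring',pl('w1.png',(325.5,188),4),'bar ends',pl('w1.png',(325,158),46),pl('w1.png',(327,236),46))
print('top',pl('top0.png',np.array((211,404))/4+[240,165],4)); print('side',pl('side0.png',np.array((342,378))/3+[240,140],4))
print('timer wrist');print((-M[:3,:3].T@M[:3,3]).round(0))
# panel corners in wrist
print(proj('w1.png',W(p,[[-135,170,58],[-40,170,93],[115,119,118],[-35,119,118],[-35,135,118]])).round(0))
E
```

```text
disc (np.float64(-0.8), np.float64(6.4)) ring (np.float64(-0.8), np.float64(5.6)) bar ends (np.float64(-18.7), np.float64(38.4)) (np.float64(14.8), np.float64(-23.0))
top (np.float64(-0.7), np.float64(1.8))
side (np.float64(-0.5), np.float64(6.5))
timer wrist
[352. 149. 324.]
[[319.  83.]
 [414. 135.]
 [494. 232.]
 [404. 193.]
 [413. 178.]]
```

```bash
python3 - <<'E'
from h import *
q=p.copy(); q[:2]+=4.5*np.array([-np.sin(p[2]),np.cos(p[2])]); np.save('p.npy',q); print(q)
import h; h.p=q
rel(knob(35),barR(-117))
E
```

```text
[5.92083471e+02 3.61428119e+01 1.55471882e-01]
shift [  5.8   3.5 100.2] turn [-0.001  0.002 -0.002] deg 0.1
```

```bash
python3 -m inch '[[[5,2.5,30,0,0,0,50],[5,2.5,60,0,0,0,50],[5,2.5,80,0,0,0,50],[5,2.5,90,0,0,0,50],[5,2.5,100,0,0,0,50],[5,2.5,100,0,0,0,50],[5,2.5,100,0,0,0,0],[5,2.5,100,0,0,0,0],[5,2.5,100,0,0,0,0],[5,2.5,100,0,0,0,0],[5,2.5,100,0,0,0,0]]]'
python3 - <<'E'
from h import *
rel(knob(35),barR(-117))
E
```

```text
t: 3.15
ee_pos: [481.4, 99.9, 108.9]
orientation: [1.292, 2.532, 0.294]
ft_force: [-2.3, -2.4, 6.1]
width: 15.0
grasp_force: 29.8
shift [-0.  -0.2  0.4] turn [0.    0.001 0.001] deg 0.1
```

```bash
python3 -m inch '[[[0,0,0,0,0,-0.1,0],[0,0,0,0,0,-0.2,0],[0,0,0,0,0,-0.3,0],[0,0,0,0,0,-0.4,0],[0,0,0,0,0,-0.5,0],[0,0,0,0,0,-0.6,0],[0,0,0,0,0,-0.7,0],[0,0,0,0,0,-0.8,0],[0,0,0,0,0,-0.9,0],[0,0,0,0,0,-1.0,0],[0,0,0,0,0,-1.1,0],[0,0,0,0,0,-1.2,0],[0,0,0,0,0,-1.3,0],[0,0,0,0,0,-1.4,0],[0,0,0,0,0,-1.5,0],[0,0,0,0,0,-1.6,0],[0,0,0,0,0,-1.7,0],[0,0,0,0,0,-1.8,0],[0,0,0,0,0,-1.8,0]]]'
python3 - <<'E'
from h import *
rel(knob(35),barR(-117-103.1));o=status.get_obs();print(o['qpos'],o['moment'])
E
```

```text
t: 5.05
ee_pos: [481.3, 98.2, 108.7]
orientation: [-1.166, 2.549, -0.137]
ft_force: [-1.0, -20.3, 7.7]
width: 14.9
grasp_force: 29.9
shift [-1.2  1.   0.5] turn [-0.002 -0.002  0.003] deg 0.2
[ 0.18439542  0.3739222   2.22052591 -0.06307153  0.19889163 -2.18459112] [-3.19723418 -0.49549552 -1.00837553]
```

```bash
python3 -m inch '[[[0,0,0,0,0,0,50],[0,0,0,0,0,0,50],[0,0,0,0,0,0,50],[0,0,-30,0,0,0,50],[0,0,-60,0,0,0,50],[0,0,-60,0,0,0.15,50],[0,0,-60,0,0,0.3,50],[0,0,-60,0,0,0.45,50],[0,0,-60,0,0,0.6,50],[0,0,-60,0,0,0.75,50],[0,0,-60,0,0,0.9,50],[0,0,-60,0,0,1.05,50],[0,0,-60,0,0,1.2,50],[0,0,-60,0,0,1.35,50],[0,0,-60,0,0,1.5,50]]]' && python3 -m inch '[[[0,0,0,0,0,0.15,50],[0,0,0,0,0,0.3,50],[0,0,0,0,0,0.45,50],[0,0,0,0,0,0.6,50],[0,0,0,0,0,0.75,50],[0,0,0,0,0,0.9,50],[0,0,0,0,0,1.05,50],[0,0,0,0,0,1.2,50],[0,0,0,0,0,1.35,50],[0,0,0,0,0,1.5,50],[0,0,0,0,0,1.64,50],[0,0,0,0,0,1.64,50],[0,0,0,0,0,1.64,50]]]'
python3 - <<'E'
from h import *
rel(knob(35),barR(-40.1));print(status.get_obs()['qpos'])
snap('wrist','w2.png')
E
```

```text
t: 6.55
ee_pos: [461.0, 97.1, 164.7]
orientation: [0.9, 2.675, 0.229]
ft_force: [0.4, -1.0, -0.6]
width: 44.5
grasp_force: 0.0
t: 7.85
ee_pos: [461.0, 97.0, 164.7]
orientation: [2.729, 1.255, 0.509]
ft_force: [-0.4, -0.9, -0.5]
width: 43.9
grasp_force: 0.0
shift [-0.1  0.3 60. ] turn [0.001 0.001 0.007] deg 0.4
[ 0.18987244  0.22083373  2.23233847 -0.03801669  0.33981686  0.93221239]
```

View pics/w2.png

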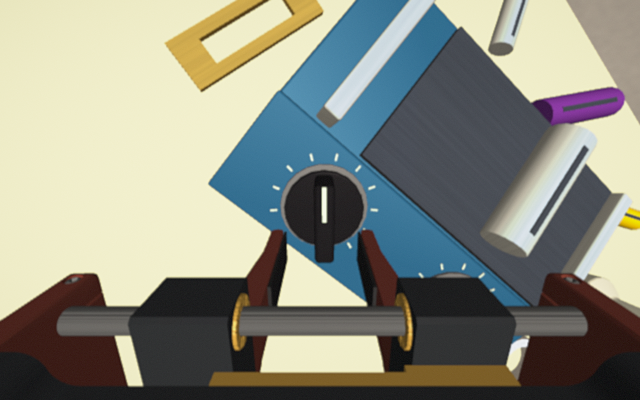

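The bar is upright at (324,215), white line upward, midway between the fingers at x of about 275 and 372. The knob has turned as planned.

```bash
python3 -m inch '[[[0,0,25,0,0,0,50],[0,0,45,0,0,0,50],[0,0,60,0,0,0,50],[0,0,60,0,0,0,50],[0,0,60,0,0,0,0],[0,0,60,0,0,0,0],[0,0,60,0,0,0,0],[0,0,60,0,0,0,0],[0,0,60,0,0,-0.12,0],[0,0,60,0,0,-0.24,0],[0,0,60,0,0,-0.36,0],[0,0,60,0,0,-0.48,0],[0,0,60,0,0,-0.6,0],[0,0,60,0,0,-0.72,0],[0,0,60,0,0,-0.84,0],[0,0,60,0,0,-0.96,0],[0,0,60,0,0,-1.08,0],[0,0,60,0,0,-1.2,0],[0,0,60,0,0,-1.3,0],[0,0,60,0,0,-1.4,0]]]'
python3 - <<'E'
from h import *
o=status.get_obs();print(o['moment'],o['joint_torque'][5]);rel(knob(35),barR(-40.1-80.2))
E
python3 -m inch '[[[0,0,0,0,0,-0.05,0],[0,0,0,0,0,-0.1,0],[0,0,0,0,0,-0.15,0],[0,0,0,0,0,-0.2,0],[0,0,0,0,0,-0.23,0],[0,0,0,0,0,-0.23,0]]]'
python3 - <<'E'
from h import *
o=status.get_obs();print(o['moment'],o['joint_torque'][5]);rel(knob(35),barR(-40.1-93.4))
E
```

```text
t: 9.9
ee_pos: [481.7, 99.4, 109.2]
orientation: [1.209, 2.567, 0.28]
ft_force: [-1.0, -6.0, 5.0]
width: 14.7
grasp_force: 30.0
[-0.95098304 -0.01052786 -0.60887795] 1.12979706376791
shift [ 0.6 -0.2  0.7] turn [0.    0.002 0.006] deg 0.4
t: 10.5
ee_pos: [481.6, 99.3, 109.1]
orientation: [0.906, 2.672, 0.229]
ft_force: [-1.3, -6.8, 5.1]
width: 15.0
grasp_force: 30.0
[-1.14252115 -0.00711868 -0.35782652] -0.24927190504968166
shift [0.6 0.1 0.7] turn [-0.     0.002  0.003] deg 0.2
```

```bash
python3 -m inch '[[[0,0,0,0,0,-0.03,0],[0,0,0,0,0,-0.06,0],[0,0,0,0,0,-0.06,0],[0,0,0,0,0,-0.06,0]]]'
cat > m.py <<'E'
from h import *
o=status.get_obs();n=Rw().apply(SL);print('moment n',np.dot(o['moment'],n),o['joint_torque'][5],o['qpos'][5]);rel(knob(35),barR(-133.5))
E
python3 m.py; python3 -m inch '[[[0,0,0,0,0,-0.03,0],[0,0,0,0,0,-0.06,0],[0,0,0,0,0,-0.06,0],[0,0,0,0,0,-0.06,0]]]'; python3 m.py
```

```text
t: 10.9
ee_pos: [481.5, 99.4, 109.1]
orientation: [0.828, 2.694, 0.217]
ft_force: [-2.1, -5.0, 4.6]
width: 15.1
grasp_force: 30.4
moment n -0.6773650058850804 -0.6713465787470341 -0.7308959433427453
shift [0.5 0.1 0.6] turn [-0.     0.002  0.06 ] deg 3.4
t: 11.3
ee_pos: [481.2, 99.6, 109.0]
orientation: [0.745, 2.715, 0.203]
ft_force: [-3.0, -3.3, 6.2]
width: 16.2
grasp_force: 31.3
moment n -0.7815276418604017 -0.776617918163538 -0.7912236819587557
shift [0.1 0.1 0.6] turn [-0.     0.001  0.121] deg 6.9
```

```bash
python3 -m inch '[[[0,0,0,0,0,0.06,30],[0,0,0,0,0,0.06,50],[0,0,0,0,0,0.06,50],[0,0,-30,0,0,0.06,50],[0,0,-70,0,0,0.06,50],[0,0,-110,0,0,0.06,75],[0,0,-110,0,0,0.06,75],[0,0,-110,0,0,0.06,75]]]'
python3 - <<'E'
from h import *
snap('wrist','w3.png'); 
rel(W(p,[30,-100,230])[0],rot([0,0,-1],[0,1,0])); rel(W(p,[40,-100,117])[0],rot([0,0,-1],[0,1,0]))
E
```

```text
t: 12.1
ee_pos: [444.6, 94.3, 212.8]
orientation: [0.822, 2.693, 0.218]
ft_force: [0.4, 0.0, 0.1]
width: 64.2
grasp_force: 0.0
shift [-242.3  -21.    40.2] turn [0.329 0.145 0.814] deg 51.0
shift [-220.7  -40.9  149.8] turn [0.329 0.145 0.814] deg 51.0
```

View pics/w3.png

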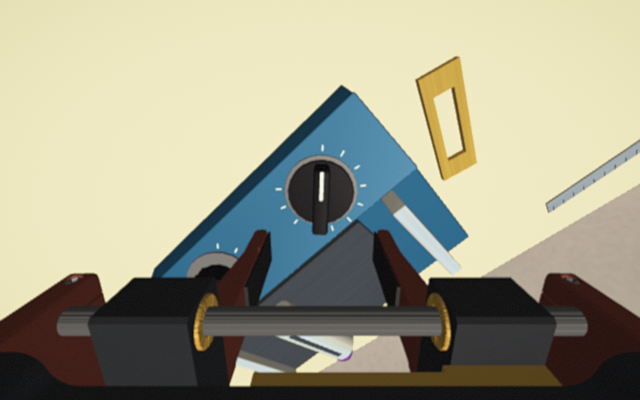

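The pointer stands at the last anticlockwise tick, (323,147), next to the tick gap, so the knob is at its off stop. Now I go above the plate, behind the mandrel.

```bash
python3 -m inch '[[[0,0,-40,0,0,0,75],[-242,-21,20,0.329,0.145,0.814,75],[-242,-21,20,0.329,0.145,0.814,75],[-242,-21,20,0.329,0.145,0.814,75],[-242,-21,20,0.329,0.145,0.814,75],[-242,-21,20,0.329,0.145,0.814,75],[-242,-21,20,0.329,0.145,0.814,75],[-242,-21,20,0.329,0.145,0.814,75],[-242,-21,20,0.329,0.145,0.814,75],[-242,-21,20,0.329,0.145,0.814,75],[-242,-21,20,0.329,0.145,0.814,75]]]'
python3 - <<'E'
from h import *
snap('wrist','w4.png'); snap('top','t4.png')
rel(W(p,[40,-100,117])[0],rot([0,0,-1],[0,1,0]))
print(proj('w4.png',W(p,[[-20,-50,133],[100,-50,133],[115,85,93],[-35,85,93],[-35,119,118],[115,119,118]])).round(0))
E
```

```text
t: 13.25
ee_pos: [629.0, -58.3, 248.8]
orientation: [-2.04, -2.388, -0.0]
ft_force: [-0.4, -0.3, 0.1]
width: 65.9
grasp_force: 0.0
shift [ -0.8  17.7 132.3] turn [ 0.    -0.     0.001] deg 0.1
[[276. 147.]
 [410. 148.]
 [428. -11.]
 [259. -11.]
 [250. -75.]
 [444. -75.]]
```

View pics/w4.png

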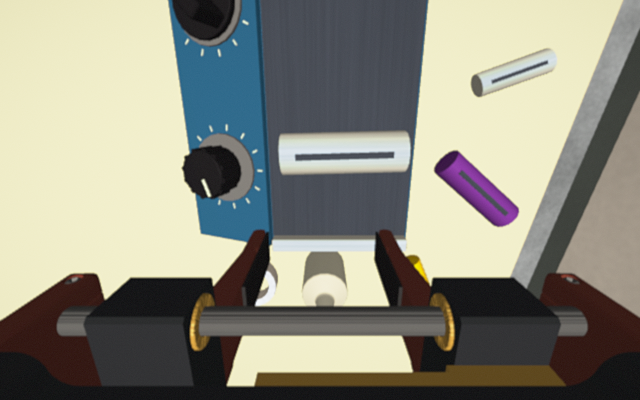

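The mandrel lies at about (344,152), 278 to 410 px wide, which puts it at y of about -58 mm, in line and centred between the fingers. The fingers are clear, so I lower behind it.

```bash
python3 -m inch '[[[-1,18,40,0,0,0,75],[-1,18,80,0,0,0,75],[-1,18,110,0,0,0,75],[-1,18,125,0,0,0,75],[-1,18,131,0,0,0,75],[-1,18,131,0,0,0,75],[3,18,131,0,0,0,75],[7,18,131,0,0,0,75],[10,18,131,0,0,0,75],[13,18,131,0,0,0,75],[16,18,131,0,0,0,75],[20,18,131,0,0,0,75],[24,18,131,0,0,0,75],[28,18,131,0,0,0,75],[32,18,131,0,0,0,75],[36,18,131,0,0,0,75],[40,18,131,0,0,0,75],[44,18,131,0,0,0,75],[48,18,131,0,0,0,75]]]'
python3 - <<'E'
from h import *
rel(W(p,[40,66,117])[0],rot([0,0,-1],[0,1,0]))
snap('wrist','w5.png')
E
```

```text
t: 15.25
ee_pos: [640.3, -8.5, 117.9]
orientation: [-2.043, -2.386, -0.0]
ft_force: [-0.6, -0.2, -0.4]
width: 65.9
grasp_force: 0.2
shift [117.6  -0.8   1. ] turn [-0.    -0.001 -0.001] deg 0.1
```

View pics/w5.png

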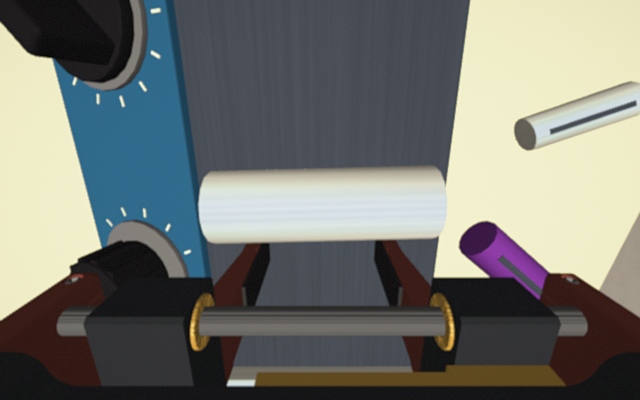

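The mandrel at (322,205) has rolled, since the groove is out of sight, and it is square ahead of both fingers. I carry on pushing.

```bash
python3 -m inch '[[[5,-1,0,0,0,0,75],[10,-1,0,0,0,0,75],[15,-1,0,0,0,0,75],[20,-1,0,0,0,0,75],[25,-1,0,0,0,0,75],[30,-1,0,0,0,0,75],[35,-1,0,0,0,0,75],[40,-1,0,0,0,0,75],[45,-1,0,0,0,0,75],[50,-1,0,0,0,0,75],[55,-1,0,0,0,0,75],[60,-1,0,0,0,0,75],[65,-1,0,0,0,0,75],[70,-1,0,0,0,0,75],[75,-1,0,0,0,0,75],[80,-1,0,0,0,0,75],[85,-1,0,0,0,0,75],[90,-1,0,0,0,0,75],[95,-1,0,0,0,0,75],[100,-1,0,0,0,0,75]]]'
python3 -m inch '[[[4,0,0,0,0,0,75],[8,0,0,0,0,0,75],[12,0,0,0,0,0,75],[14,0,0,0,0,0,75],[14,0,0,0,0,0,75],[14,0,0,0,0,0,75]]]'
python3 - <<'E'
from h import *
rel(W(p,[40,66,117])[0],rot([0,0,-1],[0,1,0]))
snap('wrist','w6.png');print(proj('w6.png',W(p,[[-20,99,127],[100,99,127],[-35,119,118]])).round(0))
E
```

```text
t: 17.3
ee_pos: [623.9, 90.2, 118.0]
orientation: [-2.043, -2.386, -0.0]
ft_force: [-0.3, -0.7, -0.3]
width: 65.9
grasp_force: 0.2
t: 17.9
ee_pos: [621.8, 103.6, 118.0]
orientation: [-2.043, -2.386, -0.0]
ft_force: [-0.6, 1.1, 0.3]
width: 66.0
grasp_force: 0.0
shift [3.9 0.2 1. ] turn [-0.    -0.001 -0.001] deg 0.1
[[203. 206.]
 [445. 206.]
 [176. 163.]]
```

View pics/w6.png

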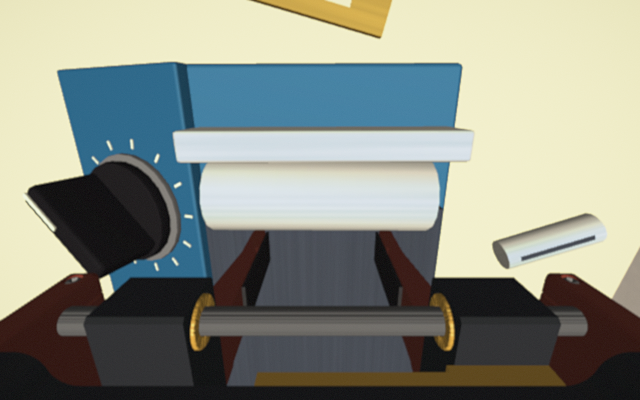

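The mandrel at (320,196) lies right against the end bar, whose near edge is at row 162. I back off, rise and check.

```bash
python3 -m inch '[[[-15,0,0,0,0,0,75],[-30,0,0,0,0,0,75],[-40,0,-40,0,0,0,75],[-40,0,-90,0,0,0,75],[-40,0,-130,0,0,0,75],[-40,0,-160,0,0,0,75],[-40,0,-160,0,0,0,75],[-40,0,-160,0,0,0,75],[-40,0,-160,0,0,0,75]]]'
python3 - <<'E'
from h import *
snap('side','s7.png'); x0,y0=240,190
c=lambda z,y:W(p,[[-20,y,z],[100,y,z]])
im=cv2.imread('pics/s7.png')
for q,col in ((W(p,[[-20,99,127],[100,99,127]]),(0,0,255)),):
    print(proj('s7.png',q).round(1))
cv2.imwrite('pics/s7c.png',cv2.resize(im[190:320,230:400],None,fx=4,fy=4,interpolation=2))
E
```

```text
t: 18.85
ee_pos: [627.2, 63.2, 276.3]
orientation: [-2.043, -2.384, 0.003]
ft_force: [1.0, 0.6, -0.7]
width: 65.6
grasp_force: 0.0
[[319.6 245.8]
 [266.8 223.5]]
```

View pics/s7c.png

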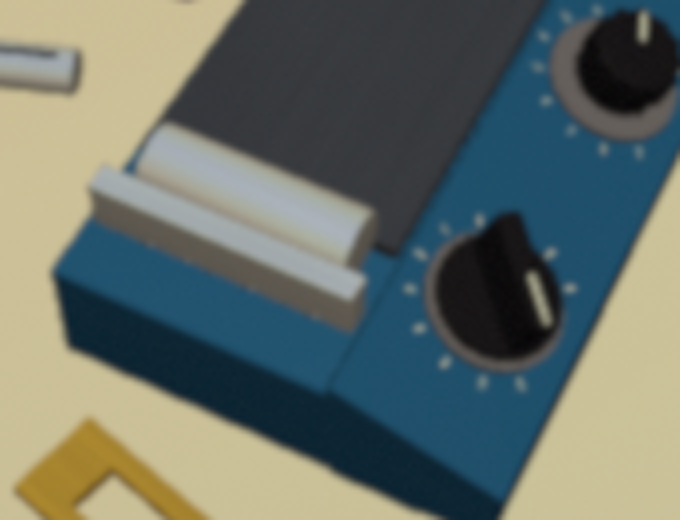

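The mandrel is down in the rest against the end bar, and its top edge is where the rest geometry predicts. The heat pointer (540,300) is parallel to the off tick (520,383), and the timer is unchanged. Handing in.

```bash
python3 -c "
from workcell import ctrl
print(ctrl.close_job())"
```

```text
the job is handed in; nothing more can be done
None
```

I turned the heat knob to its off stop and rolled the mandrel into the rest against the end bar, then handed the job in at about 19 s; the pictures show both in place, but no verdict came back.

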